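# Re-index the swing arm of a welding angle jig

## Robot

A 7-joint arm with a two-finger parallel gripper is mounted at the origin on the work surface. World frame = base frame: x ahead of the robot, y to its left, z up, the work surface at z = 0. Lengths are in mm, angles in degrees, forces in N, time in s.
With the tool pointing down it reaches from about 425 to 875 mm from the base axis. Payload 8.4 kg.
Tool frame: the origin (TCP) lies at the very end of the fingers, on their centre line; the grasp point (between the pads) lies bot.hold_point_z behind it (bot.hold_point_z is the distance from the TCP to the grasp point, in mm); y points along the fingers, z is the direction in which the jaws open and shut, and the axes are right-handed (so a half turn about y gives the same grasp; the last joint's range is limited). The gripper opens to 87 mm and grips with 3 to 60 N. Pads are 19 mm wide; open, the fingers measure 117 mm over their backs; the gripper's body (75 mm by 190 mm) begins 51 mm behind the grasp point.
Start: joints at [-69.626, 19.091, 2.286, 83.961, -0.768, 76.965, -3.352], TCP at [285.53, 583.896, 198.246] pointing down, gripper open.
Joint ranges: [-147.57, 147.57], [-21.85, 119.76], [-74.77, 79.35], [14.55, 137.4], [-85.83, 265.84], [4.83, 119.75], [-152.11, 152.11]. Speed limits (degrees/s): [127.2, 127.2, 159.86, 159.86, 180, 180, 180].

## Interface

Orientations are given as [roll, pitch, yaw] about the fixed x, y, z axes, in that order (R = Rz(yaw) Ry(pitch) Rx(roll)).
In Python, from station import state, viewer, job, bot gives the robot as it stands. The module is installed in compiled form; this text tells all that it offers.
- The arm moves only by the tool drive_tool, never from a script. Its argument "targets" is a list of rows, each a list of 2 entries, a list of its own where there are three numbers: the shift along the tool's x, y, z in cm, then the turn about the tool's y in degrees. A call has 1 to 10 rows; each row is the pose to reach, as a shift and turn from the pose commanded when the call began, along the tool's axes at that moment; what a row does not reach only later rows make up. A row lasts 1/10 s, in which the tool goes at most 50 mm and 8.59 degrees, less where a joint would pass 70% of its speed; a pose out of reach is approached as far as the arm can. A call with a gripper value outside its range is refused whole. "jaw" is the opening, from 0 (shut) to 1 (fully open), set as the call begins (left out, the last holds). The fingers move at their own pace and stop on an object; "newtons" is the grip in N (left out, the last holds). Time passes only in rows, so rows that repeat a pose let the fingers close. It gives the time, the measured TCP pose, the force and the opening at its end, in the units of the state.
- state(): the state, without advancing time (a new reading comes with each control period).
- viewer.camera(name): name is "side" or "top"; returns the picture (420x560x3 uint8, blue, green, red); there is no depth.
- viewer.calibration(name): a dict with "fx", "fy", "cx", "cy" (pixels), "R" (3x3) and "t" (3): a world point X has camera coordinates R X + t. Camera axes: x right, y down, z forward; pixel columns grow to the right and rows downward; lengths in mm; the calibration is good to about 2 mm. A picture is of the moment at which its call begins. calibration takes no time and is no camera call.
- job.hand_in(): hands the job in, once; it reports no verdict.
The state is a dict: "t": time; "qpos": joint angles; "qvel": joint speeds; "tau": joint torques, N m; "position": TCP position; "tool_rot": TCP orientation; "contact_force": force on the tool from outside, world axes, zero at the start; "moment": the same for the moment, N m; "width": opening from 0.0 (shut) to 1.0 (fully open).
Only numpy, scipy, OpenCV 4.12 (cv2) and the standard library are available. Lean on these libraries where they do the work, as an engineer would, in place of code of your own. Each camera call takes 0.05 s, during which the arm holds its last target. There are 200 camera calls.

## Task

The swing arm of the welding angle jig is locked by its spring index pin in the middle hole of the index plate. Hook a fingertip under the pin's pull ring, gently lift the pin out of its hole, swing the arm one hole over towards the side of the jig on which the short square tube lies, and let the pin drop fully home in that hole. Do not force the arm across with the pin down, never swing it past that hole or the other way, and leave the loose things on the bench alone.

Things in the scene. Friction and masses are not known exactly. Their poses are not given: they have to be found in the camera images.
- jig: Angle jig bolted to the bench, turned up to 0.22 rad either way. Origin: on the bench under the arm's vertical pivot; -x runs from the pivot to the middle hole (robot's side), +y is its left as the robot sees it, +z up. Grey base plate 300 x 265 x 10 mm (x -200 to +100 mm); on it, x -200 to -115 mm, a steel index plate, top at 26 mm, with five 17 mm holes in an arc.
- hole_left (a point): Mouth of the hole next to the middle one on the jig's +y side: 26 mm above the bench, 170 mm from the pivot, 53 mm from the middle hole. There are five holes, 0.314 rad (18 degrees) apart: the middle one, where the arm starts, and two on either side.
- hole_right (a point): Mouth of the hole next to the middle one on the jig's -y side.
- swing (a joint): Angle of the swing arm about the pivot, rad: starts in the middle hole at 0, positive when its ringed end moves to the jig's +y. Holes at -0.628, -0.314, 0, 0.314, 0.628; stops at +-0.78. With the pin up, about 2 N at the pin swings it and it stays where it is left; with the pin in a hole it has only about +-0.01 rad of play.
- pivot_top (a point): Point on top of the swing arm above its pivot, 52 mm above the bench; frame turns with the arm, -x towards the pin. The arm is a flat grey bar 44 mm wide, top at 40 mm, from 195 mm on the pin's side to 95 mm beyond the pivot. 75 mm beyond the pivot stands a steel fence across it, 130 mm wide, top at 90 mm. The pin's barrel, 28 mm wide, stands 170 mm from the pivot, top at 74 mm.
- pin (a joint): Lift of the vertical 14 mm spring index pin in the arm, m: 0 fully home, 0.022 upper stop. It reaches 12 mm into a hole, so the arm is free above 0.012. Let down between holes it rides on the plate at 0.012 and its spring drops it in once it comes within about 4 mm of a hole's centre. Lifting takes about 7 N at 0 and 12 N at 0.02.
- ring_center (a point): Centre of the opening of the steel pull ring fixed on the pin, 105 mm above the bench with the pin home. Frame turns with the arm: +x level towards the pivot, +z up. Oval of 7 mm round bar, opening 55 mm (along y) x 45 mm, leaning back 45 degrees towards +x, so it faces fingers that point down and towards +x, tilted 45 degrees; a tilt of 30 degrees from vertical also works. A tip may stick through by 35 mm, clear of the arm.
- ring_top (a point): Top of the ring's bar (centre line), 18 mm farther towards the pivot and 18 mm higher than the ring's centre. Raising a finger that sticks through the ring pushes up under this bar and lifts the pin. A finger put through the ring's centre first rises some 15 to 25 mm free before it meets the bar.
- tube_center (a point): Centre of a loose bare-steel square tube offcut, 45 x 45 x 90 mm, lying on the bench about 220 mm to the left or right (jig's +y or -y) of the jig's centre line: it marks the side to swing to. Not to be moved.
- square_center (a point): Point in the inner corner of a loose bare-steel L-shaped setting square, legs 100 mm, 26 mm wide, 18 mm thick, lying flat on the other side of the jig. Not to be moved.
- jar_center (a point): Centre of a loose closed jar, 60 mm wide and 60 mm high, standing on the left of the jig, on the robot's side. Not to be moved.
- wrench_grip (a point): Handle of a loose wrench, 180 mm long, lying flat across the bench on the right of the jig, on the robot's side. Not to be moved.
Things that resemble listed ones, but are neither listed nor needed, are in the scene too. Of the things that look like the part that bears tube_center, take the one that is farthest from the robot's base at the start.

How it is judged (in metres and radians):
On the way, in this order (a step that is already met when the one before it is completed fails the run):
1. the pin is lifted out of the middle hole by its ring, before the arm is swung (value of joint pin above 0.0105 m and value of joint swing between -0.08 and 0.08 rad and contact force between the fingers and pin above 1 N), for 0.05 s.
2. the pin is fully home in the next hole on the tube's side (((y of tube_center in the frame of jig above 0 m and value of joint swing between 0.284 and 0.344 rad) or (not (y of tube_center in the frame of jig above 0 m) and value of joint swing between -0.344 and -0.284 rad)) and value of joint pin below 0.003 m), for 0.2 s.
At the end, for the whole second after the job is handed in: The arm stands in the hole next to the middle one on the tube's side (swing within 0.03 rad of +0.314 or -0.314), the pin is fully home (within 3 mm), both at rest, nobody touches the ring, and tube, square, jar and wrench are within 15 mm of where they lay (all of step 2 and velocity of joint swing between -0.03 and 0.03 rad/s and velocity of joint pin between -0.03 and 0.03 m/s and not (distance of any of tube_center, square_center, jar_center, wrench_grip from where it was at the start of the episode above 0.015 m)).
It fails at once if a loose thing is lifted, carried or pushed by more than 15 mm (distance of any of tube_center, square_center, jar_center, wrench_grip from where it was at the start of the episode above 0.015 m).
It fails at once if the arm is forced out of a hole with the pin down (value of joint pin below 0.005 m and (value of joint swing between -0.254 and -0.06 rad or value of joint swing between 0.06 and 0.254 rad)).
It fails at once if the arm is swung past the next hole, or the other way ((y of tube_center in the frame of jig above 0 m and (value of joint swing below -0.15 rad or value of joint swing above 0.464 rad)) or (not (y of tube_center in the frame of jig above 0 m) and (value of joint swing above 0.15 rad or value of joint swing below -0.464 rad))).
It fails at once if the ring is wrenched or squeezed with more than 45 N (contact force between the fingers and pin above 45 N).
It also fails if it takes over 48 s, if anything falls off the work surface, if the arm or the gripper's body presses on something with over 40 N, if the wrist force passes 120 N, or if a joint passes its speed limit or range.

## Working session

There is one attempt and no reset: what is moved stays moved. The work goes in short steps, Python scripts to look and compute and a tool call to move; the robot and the scene stay as the last step left them, time stands still between calls to the robot, and variables do not carry over. Pictures are saved under pics/ and viewed, about 8 in all and at most 12, crops included, and the job is handed in when it is done.

Besides the shell and the picture viewer there is one more tool, called as name(argument=value, ...) on one line, values as JSON. drive_tool: Moves the arm, as the interface text tells. Its arguments: {"type":"object","properties":{"targets":{"type":"array","items":{"type":"array"}},"jaw":{"type":"number"},"newtons":{"type":"number"}},"required":["targets"]}

```bash
mkdir -p pics
python3 - <<'E'
from station import state, viewer, job, bot
import cv2,json
s=state();print(s, bot.hold_point_z)
for n in("side","top"):
    cv2.imwrite(f"pics/{n}0.png",viewer.camera(n));c=viewer.calibration(n);print(n,c)
E
```

```text
{'t': 0.0, 'qpos': array([-69.62831208,  19.13164605,   2.28184136,  84.00998116,
        -0.76966715,  76.96502756,  -3.35112833]), 'qvel': array([ 0.06938128,  0.04769785, -0.00691395, -0.11624931,  0.00726509,
        0.01329139,  0.04280965]), 'tau': array([ 2.37458335e-04, -6.56363797e+01,  1.33493409e+00, -4.03790259e+01,
       -5.99348405e-02,  4.49623831e-02,  1.90395162e-04]), 'position': array([285.27682602, 583.49730599, 197.36909781]), 'tool_rot': array([-9.00914021e+01, -3.46690197e-03, -2.60535468e+01]), 'contact_force': array([ 0.52132615, -0.05202532, -0.72005624]), 'moment': array([-0.06094595, -0.0149683 ,  0.02777158]), 'width': 0.9977487700693596} 18.700000000000003
side {'fx': 496.47124842346716, 'fy': 496.47124842346716, 'cx': 278.18626472469975, 'cy': 209.98511515433637, 'R': array([[ 0.95274462, -0.30375305, -0.00343152],
       [-0.16520303, -0.50862599, -0.84498968],
       [ 0.25492284,  0.80562627, -0.5347716 ]]), 't': array([-511.83103417,  187.91590197, 1080.66048529])}
top {'fx': 406.88278072773977, 'fy': 406.88278072773977, 'cx': 280.31997050128587, 'cy': 211.73902542773243, 'R': array([[ 0.02207366, -0.9997551 ,  0.00158192],
       [-0.99028386, -0.02208179, -0.13729629],
       [ 0.1372976 ,  0.00146408, -0.99052876]]), 't': array([  8.12932515, 580.1744389 , 886.75232366])}
```

View pics/top0.png

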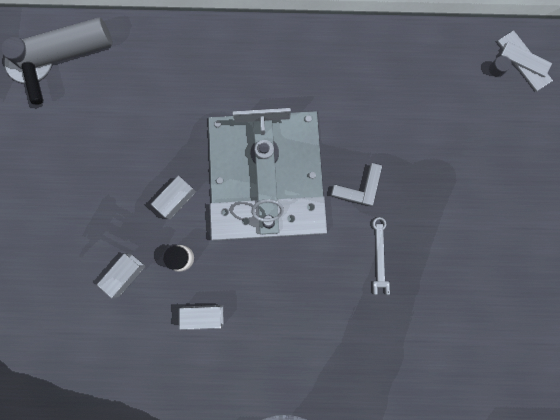

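View pics/side0.png

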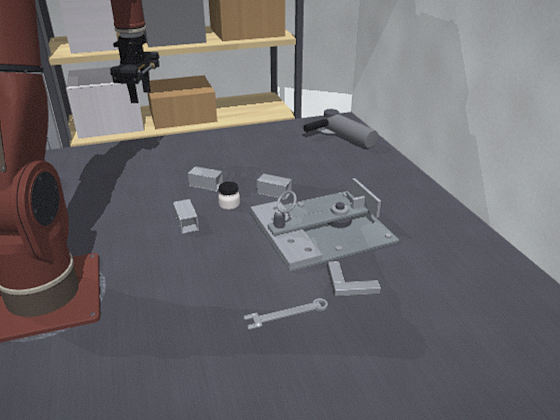

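The top view shows the jig with its pivot at about (264,149) and the ring at (267,210). The square and wrench are on the right. The tube-like pieces are all on the left, and the farthest of them, at (172,197), is the tube. So the swing is to +y. Next I'll zoom in to measure.

```bash
cat > h.py <<'E'
import numpy as np
from station import viewer
def ray(n,u,v):
    c=viewer.calibration(n);R=c["R"];t=c["t"]
    return -R.T@t, R.T@np.array([(u-c["cx"])/c["fx"],(v-c["cy"])/c["fy"],1])
def plane(n,u,v,z):
    o,d=ray(n,u,v);return o+d*(z-o[2])/d[2]
def two(a,b):
    o1,d1=ray("top",*a);o2,d2=ray("side",*b)
    s=np.linalg.lstsq(np.c_[d1,-d2],o2-o1,rcond=None)[0]
    p,q=o1+s[0]*d1,o2+s[1]*d2;return (p+q)/2,np.linalg.norm(p-q)
def proj(n,X):
    c=viewer.calibration(n);p=c["R"]@X+c["t"];return c["fx"]*p[0]/p[2]+c["cx"],c["fy"]*p[1]/p[2]+c["cy"]
E
python3 - <<'E'
import cv2,numpy as np
a=cv2.imread("pics/top0.png")[100:250,200:340];b=cv2.imread("pics/side0.png")[170:275,240:405]
a=cv2.resize(a,None,fx=4,fy=4,interpolation=2);b=cv2.resize(b,None,fx=4,fy=4,interpolation=2)
cv2.imwrite("pics/tz.png",a);cv2.imwrite("pics/sz.png",b)
from h import *
for u,v,z in[(209,118,10),(317,112,10),(211,239,26),(326,233,26),(264,149,52)]:print(plane("top",u,v,z).round(1))
E
```

```text
[810.  199.3  10. ]
[831.2 -62.8  10. ]
[515.2 178.4  26. ]
[534.9 -84.9  26. ]
[722.8  61.7  52. ]
```

View pics/tz.png

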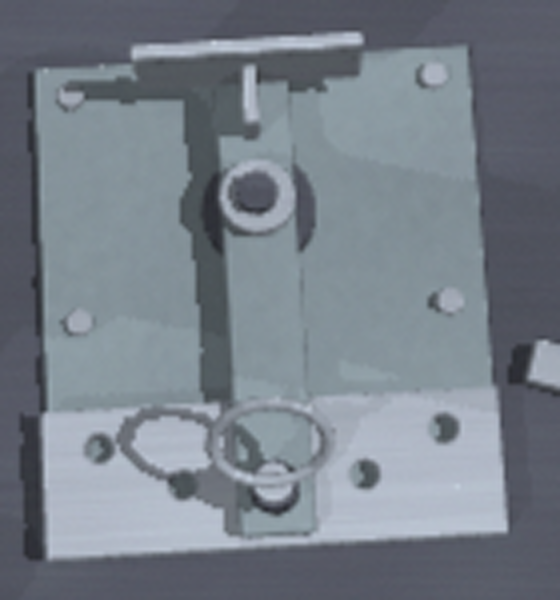

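View pics/sz.png

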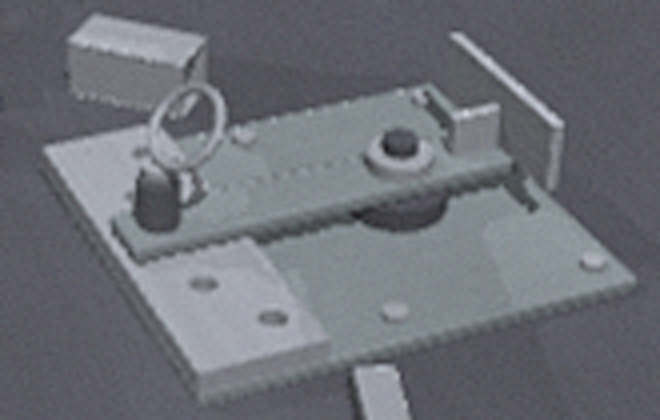

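The zoomed views give the ring centre at about (267.5,210.7) in the top view and (286.7,201) in the side view, plus four holes and the pivot washer. The moves can't tilt the tool, so it stays vertical. I'll pinch the ring's top bar with one finger through the opening.

Run:
```python
from h import *
np.set_printoptions(suppress=True,precision=1)
T=lambda u,v:(200+u/4-.4,100+v/4-.4)
S=lambda u,v:(240+u/4-.4,170+v/4-.4)
piv=plane("top",*T(258,197),52);print("piv",piv)
for p in[(99,447),(183,486),(365,474),(444,428)]:
    q=plane("top",*T(*p),26);print("hole",q,np.linalg.norm((q-piv)[:2]),np.degrees(np.arctan2(*(piv-q)[[1,0]])))
print("ringc two",two(T(270,443),S(187,125)))
print("ring upper",plane("top",*T(267,404),123),"lower",plane("top",*T(271,483),87))
a=np.radians(4.5);x=np.array([np.cos(a),np.sin(a),0])
for d in(170,152):print(piv-d*x)
print("tube",plane("top",172,197,22))
```

```text
piv [723.2  61.4  52. ]
hole [579.8 150.4  26. ] 168.71599890008602 -31.828348611586122
hole [558.2 101.1  26. ] 169.64557405413532 -13.52298729435231
hole [567.5  -3.6  26. ] 168.68929223451036 22.681994524043724
hole [595.4 -48.9  26. ] 168.80730205826185 40.79894601519458
ringc two (array([573.4,  48.7, 107.2]), np.float64(1.1147941600857505))
ring upper [591.1  50.4 123. ] lower [554.   48.5  87. ]
[553.7  48.1  52. ]
[571.6  49.5  52. ]
tube [611.4 274.5  22. ]
```

drive_tool(targets=[[[5,0,-3.4],6],[[10,0,-6.8],12],[[15,0,-10.2],18],[[19,0,-13],24],[[23,0,-15.6],30],[[27,0,-18.4],36],[[31,0,-21],40],[[35,0,-23.8],44],[[38,0,-25.9],48],[[41,0,-28],50]], jaw=0.5, newtons=15)

```text
t: 1.1
position: [531.4, 149.9, 198.2]
tool_rot: [-90.0, -0.0, -76.2]
contact_force: [0.5, 1.3, 0.4]
width: 0.501
```

drive_tool(targets=[[[4,0,1.2],4],[[8,0,2.4],8],[[11.4,0,3.3],9.5],[[11.4,2,3.3],9.5],[[11.4,3,3.3],9.5],[[11.4,3,3.3],9.5]])

```text
t: 1.7
position: [588.8, 50.3, 166.3]
tool_rot: [-90.2, -0.0, -85.5]
contact_force: [-0.5, -0.6, 0.1]
width: 0.5
```

Run:
```python
from station import *
import cv2,numpy as np
s=state();print(s["t"],s["position"],s["tool_rot"])
a=viewer.camera("top")[110:250,200:340];b=viewer.camera("side")[120:260,220:360]
cv2.imwrite("pics/c1.png",cv2.resize(np.hstack([a,b]),None,fx=2.8,fy=4,interpolation=2))
```

```text
1.7 [588.82182895  50.33317857 166.30265633] [-9.02111156e+01 -1.00851274e-02 -8.54945000e+01]
```

View pics/c1.png

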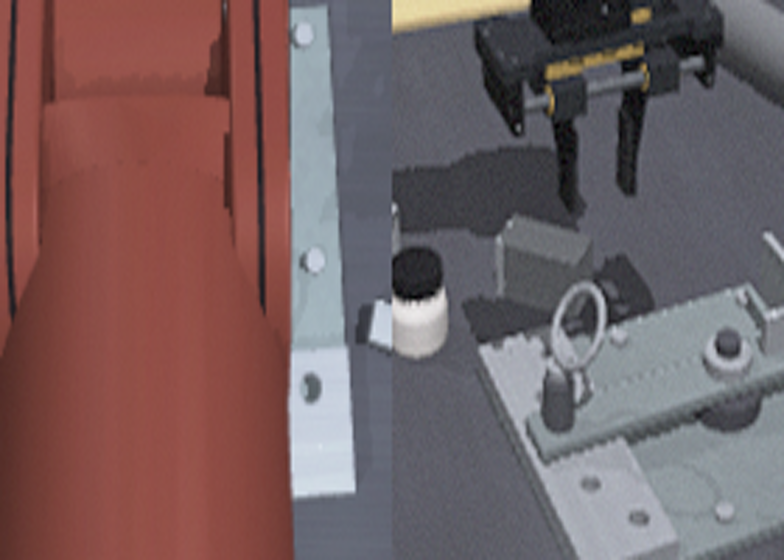

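drive_tool(targets=[[[0,2,0.1],0],[[0,4,0.1],0],[[0,5.4,0.1],0],[[0,6.2,0.1],0],[[0,6.2,0.1],0],[[0,6.2,0.1],0]], jaw=0.4)

```text
t: 2.4
position: [591.7, 49.8, 107.0]
tool_rot: [-90.0, 0.0, -85.6]
contact_force: [-0.2, 0.2, -0.1]
width: 0.398
```

```bash
cat > look.py <<'E'
import sys,cv2
from station import *
s=state();print(s["t"],s["position"].round(1),s["contact_force"].round(1),s["width"])
cv2.imwrite(f"pics/{sys.argv[1]}.png",cv2.resize(viewer.camera("side")[150:260,240:380],None,fx=5,fy=5,interpolation=2))
E
python3 look.py c2
```

```text
2.4 [591.7  49.8 107. ] [-0.2  0.2 -0.1] 0.39766788695802163
```

View pics/c2.png

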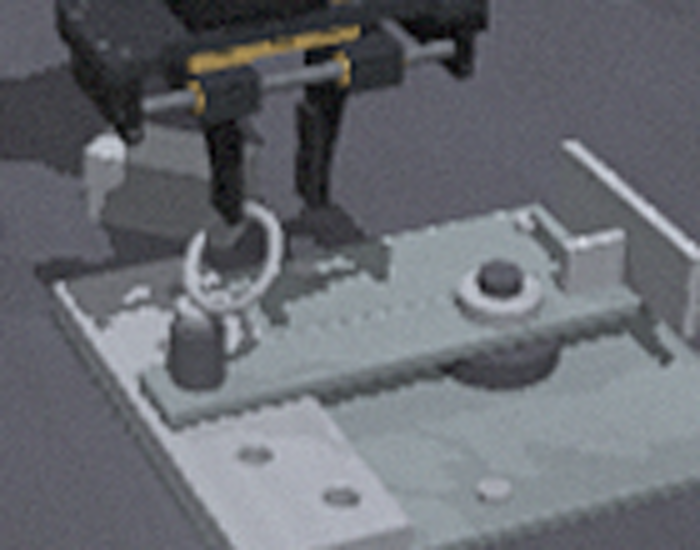

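The side view shows the near finger entering the ring opening, with its tip at about (232,215) and the top bar at about (257,203). I'll check the centring numerically.

Run:
```python
from h import *
for X in[(591.7,49.8,123),(587,49.5,123),(591.7,49.8,107)]:
    u,v=proj("side",np.array(X));print(X,(u-240+.4)*5,(v-150+.4)*5)
```

```text
(591.7, 49.8, 123) 267.7802381932166 221.43801646590742
(587, 49.5, 123) 258.82827042936026 223.25661659717593
(591.7, 49.8, 107) 267.3651014164754 249.64106617690075
```

drive_tool(targets=[[[0,0,0],0],[[0,0,0],0],[[0,0,0],0],[[0,0,0],0],[[0,0,0],0],[[0,0,0],0]], jaw=0, newtons=15)

```text
t: 3.05
position: [591.3, 49.6, 106.3]
tool_rot: [-90.0, -0.0, -85.6]
contact_force: [0.0, 0.1, -0.9]
width: 0.021
```

```bash
python3 look.py c3
```

```text
3.05 [591.3  49.6 106.3] [ 0.   0.1 -0.9] 0.020619437222542378
```

View pics/c3.png

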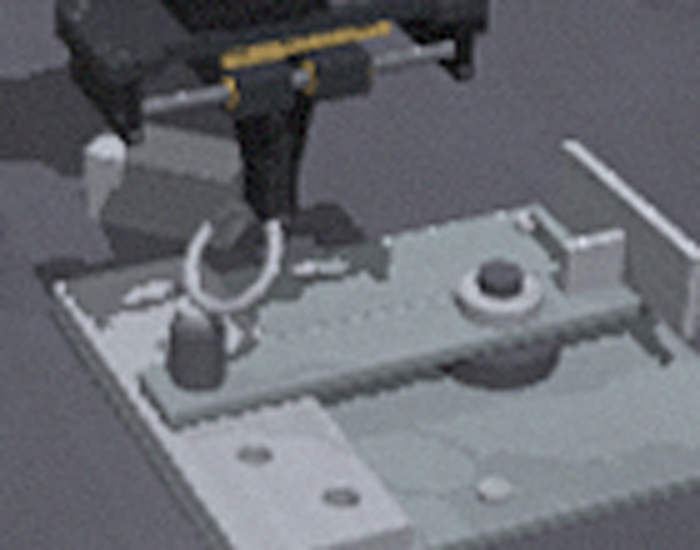

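Fingers now cover the top of the ring bar, at about (265,215). The opening reads 0.021 though, and I expected about 0.08, so I'll test with a small lift.

drive_tool(targets=[[[0,0,0],0],[[0,-0.05,0],0],[[0,-0.1,0],0],[[0,-0.15,0],0],[[0,-0.2,0],0],[[0,-0.2,0],0]])

```text
t: 3.7
position: [591.4, 49.6, 108.4]
tool_rot: [-90.0, 0.0, -85.6]
contact_force: [0.4, 0.8, -0.1]
width: 0.004
```

Run:
```python
from h import *
print("c1 (294.3,170)",proj("side",np.array([588.8,50.3,166.3])))
print("c3",proj("side",np.array([591.3,49.6,106.3])), "img (293.5,193)")
print("start",proj("side",np.array([285.3,583.5,197.4])))
import cv2
from station import viewer
im=viewer.camera("side");cv2.imwrite("pics/c4.png",np.hstack([cv2.resize(im[170:230,265:315],None,fx=8,fy=8,interpolation=2),cv2.resize(cv2.imread("pics/side0.png")[60:120,110:160],None,fx=8,fy=8,interpolation=2)]))
```

```text
c1 (294.3,170) (np.float64(292.16714464504787), np.float64(178.29873969042572))
c3 (np.float64(292.9416859746933), np.float64(199.83955999169785)) img (293.5,193)
start (np.float64(141.4913960841863), np.float64(104.40481115740958))
```

View pics/c4.png

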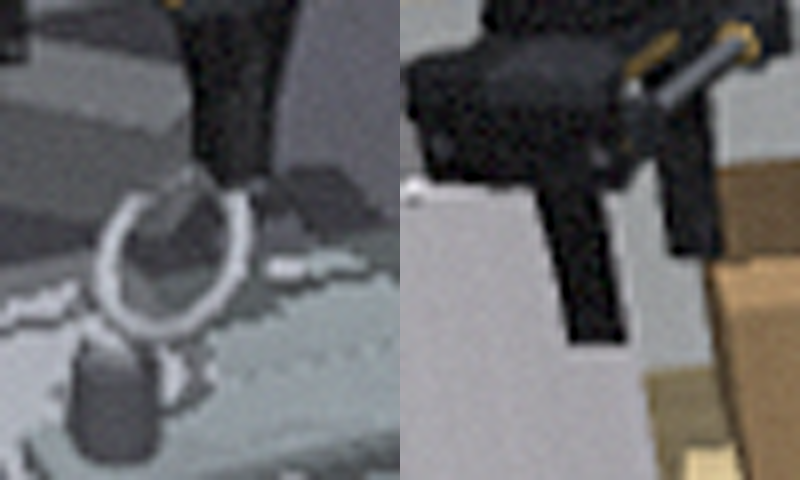

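The calibrated projections put the visible fingertips about 20 mm above the reported TCP in all three views. The jaws closed just above the bar, so I'll open them and go about 20 mm lower, watching the force.

drive_tool(targets=[[[0,0,0],0],[[0,0,0],0],[[0,0,0],0],[[0,0.4,0],0],[[0,0.8,0],0],[[0,1.0,0],0],[[0,1.0,0],0]], jaw=0.33)

```text
t: 4.45
position: [591.0, 49.6, 97.7]
tool_rot: [-90.1, -0.0, -85.6]
contact_force: [-0.3, -0.7, 0.6]
width: 0.327
```

drive_tool(targets=[[[0,0.3,0],0],[[0,0.6,0],0],[[0,0.9,0],0],[[0,1.1,0],0],[[0,1.1,0],0]])

```text
t: 4.95
position: [591.1, 49.6, 86.9]
tool_rot: [-90.0, -0.0, -85.6]
contact_force: [-0.1, 0.4, -0.2]
width: 0.332
```

```bash
python3 look.py c5
```

```text
4.95 [591.1  49.6  86.9] [-0.1  0.4 -0.2] 0.3317284139266282
```

View pics/c5.png

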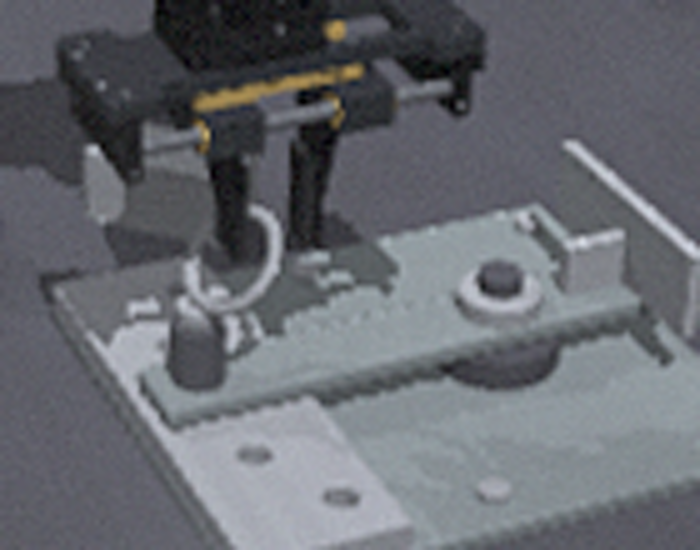

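The near finger now sticks through the ring, with its tip at about (240,260), and the bar passes between the fingers at about (270,225). Closing now.

drive_tool(targets=[[[0,0,0],0],[[0,0,0],0],[[0,0,0],0],[[0,0,0],0],[[0,0,0],0],[[0,0,0],0]], jaw=0, newtons=15)

```text
t: 5.6
position: [590.6, 49.6, 87.3]
tool_rot: [-90.1, 0.0, -85.6]
contact_force: [-5.7, -0.8, 4.9]
width: 0.076
```

drive_tool(targets=[[[0,-0.05,0],0],[[0,-0.1,0],0],[[0,-0.15,0],0],[[0,-0.2,0],0],[[0,-0.25,0],0],[[0,-0.3,0],0],[[0,-0.3,0],0]])

```text
t: 6.3
position: [590.6, 49.6, 89.8]
tool_rot: [-90.1, -0.0, -85.6]
contact_force: [-6.0, -0.7, -7.7]
width: 0.076
```

drive_tool(targets=[[[0,-0.15,0],0],[[0,-0.3,0],0],[[0,-0.45,0],0],[[0,-0.6,0],0],[[0,-0.75,0],0],[[0,-0.9,0],0],[[0,-1.05,0],0],[[0,-1.2,0],0],[[0,-1.3,0],0],[[0,-1.3,0],0]])

```text
t: 7.3
position: [590.5, 49.5, 102.8]
tool_rot: [-90.1, -0.0, -85.6]
contact_force: [-5.6, -0.5, -10.5]
width: 0.078
```

```bash
python3 look.py c6
```

```text
7.3 [590.5  49.5 102.8] [ -5.6  -0.5 -10.5] 0.07761470040736294
```

View pics/c6.png

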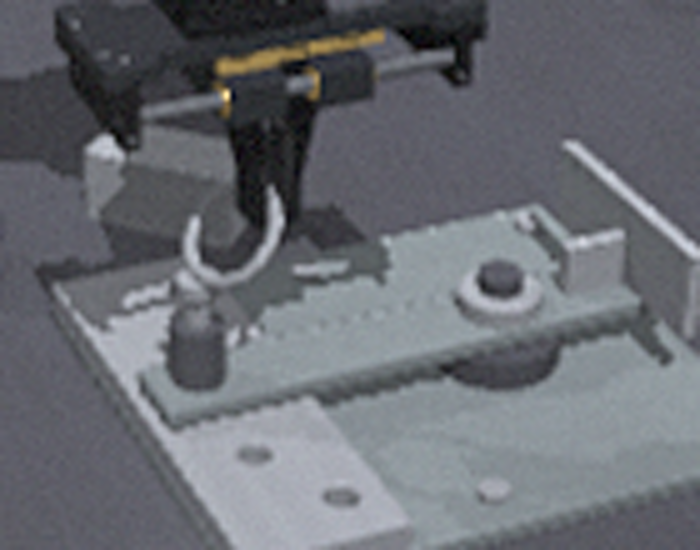

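The ring rose about 27 px, roughly 15 mm, and the pull is 10.5 N, so the pin is clear of its hole. Next I'll swing 18° about the pivot (133 mm radius), turning the tool with the arm.

drive_tool(targets=[[[-0.46,0,0.01],2],[[-0.93,0,0.03],4],[[-1.39,0,0.07],6],[[-1.85,0,0.13],8],[[-2.31,0,0.2],10],[[-2.77,0,0.29],12],[[-3.22,0,0.4],14],[[-3.67,0,0.52],16],[[-4.11,0,0.65],18],[[-4.11,0,0.65],18]])

```text
t: 8.35
position: [593.2, 92.1, 102.3]
tool_rot: [-90.2, -0.0, -103.6]
contact_force: [-7.0, 1.8, -10.7]
width: 0.071
```

```bash
python3 look.py c7; python3 -c "
from station import state;import numpy as np
p=state()['position'];d=np.array([723,61.4])-p[:2];print(np.degrees(np.arctan2(d[1],d[0])),np.hypot(*d),state()['moment'])"
```

```text
8.35 [593.2  92.1 102.3] [ -7.    1.8 -10.7] 0.07146428402100205
-13.339012531055202 133.3343078824647 [ 0.35078798  1.59664388 -0.04666295]
```

View pics/c7.png

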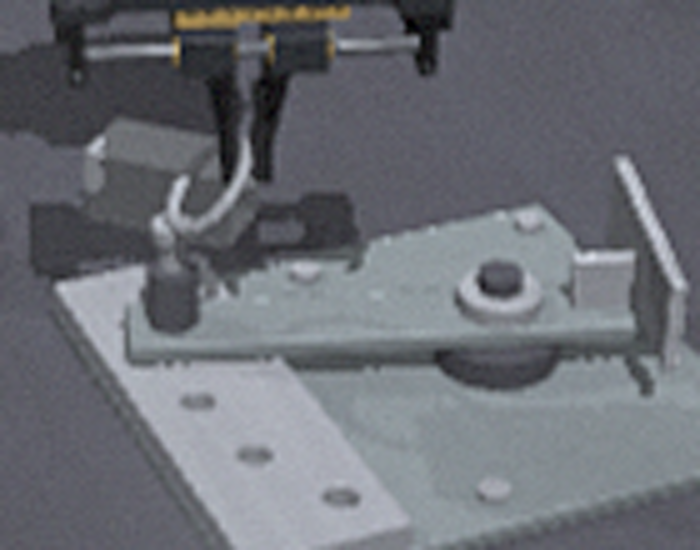

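The arm has swung, and the middle hole is uncovered at (200,400). The arm's angle is about −13.3°, against −13.5° for the hole. Lowering now while still gripping.

drive_tool(targets=[[[0,0.15,0],0],[[0,0.3,0],0],[[0,0.45,0],0],[[0,0.6,0],0],[[0,0.8,0],0],[[0,1.0,0],0],[[0,1.2,0],0],[[0,1.4,0],0],[[0,1.55,0],0],[[0,1.55,0],0]])

```text
t: 9.4
position: [593.3, 92.2, 87.5]
tool_rot: [-90.2, 0.0, -103.5]
contact_force: [-8.5, 1.4, -6.7]
width: 0.074
```

drive_tool(targets=[[[0,0,0],0],[[0,0,0],0],[[0,0,0],0],[[0,0,0],0],[[0,0,0],0]], jaw=0.33)

```text
t: 9.9
position: [595.4, 91.1, 88.4]
tool_rot: [-89.9, 0.0, -103.6]
contact_force: [-0.3, -0.9, -0.5]
width: 0.32
```

drive_tool(targets=[[[0,-1,0],0],[[0,-2,0],0],[[0,-3,0],0],[[0,-5,0],0],[[0,-7,0],0],[[0,-9,0],0],[[0,-11,0],0],[[0,-12,0],0],[[0,-12,0],0]])

```text
t: 10.8
position: [595.6, 91.2, 209.6]
tool_rot: [-89.9, 0.1, -103.6]
contact_force: [0.4, -0.2, 0.0]
width: 0.325
```

```bash
python3 look.py c8
python3 - <<'E'
from h import *
import cv2
a=np.radians(4.54-18);x=np.array([np.cos(a),np.sin(a),0]);y=np.array([-x[1],x[0],0]);P=np.array([723.1,61.4,0])
for l in(0,6,12):   # predicted lower ring bar in crop pixels for lift l
    f=np.linspace(0,2*np.pi,200);c=P-151*x+np.array([0,0,105+l]);d=(x+[0,0,1])/2**.5
    q=np.array([proj("side",c+31*np.cos(t)*y+26*np.sin(t)*d) for t in f]);q=(q-[239.6,149.6])*5
    print(l,q.min(0).round(),q.max(0).round())
E
```

```text
10.8 [595.6  91.2 209.6] [ 0.4 -0.2  0. ] 0.32525022273305854
0 [171. 167.] [245. 258.]
6 [171. 157.] [245. 248.]
12 [171. 147.] [245. 237.]
```

View pics/c8.png

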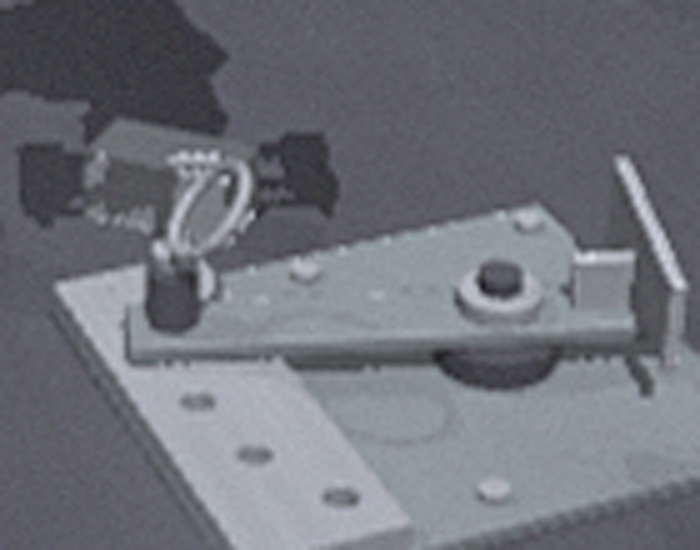

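Run:
```python
from h import *
P=np.array([723.1,61.4,0])
for ang in(4.54,-13.46):
    a=np.radians(ang);x=np.array([np.cos(a),np.sin(a),0]);y=np.array([-x[1],x[0],0])
    c=P-151*x+[0,0,105];d=(x+[0,0,1])/2**.5
    q=np.array([proj("side",c+31*np.cos(t)*y+26*np.sin(t)*d) for t in np.linspace(0,6.283,200)]);q=(q-[239.6,149.6])*5
    b=np.array(proj("side",P-170*x+[0,0,74]));print(ang,q.min(0).round(),q.max(0).round(),"barrel top",((b-[239.6,149.6])*5).round())
import cv2
o=cv2.imread("pics/c2.png",0);n=cv2.imread("pics/c8.png",0)
for im,r in((o,(215,240)),(n,(190,215))):   # column profile thru ring bottom
    print(im[220:340:5,r[0]:r[1]].mean(1).round() if im is o else im[140:290:5,r[0]:r[1]].mean(1).round())
```

```text
4.54 [188. 210.] [274. 310.] barrel top [195. 321.]
-13.46 [171. 167.] [245. 258.] barrel top [171. 266.]
[ 52.  70.  87.  89.  87.  75.  64.  63.  61.  59.  71.  93. 113. 121.
 135. 149. 154. 151. 121. 116. 137. 130. 122. 128.]
[110. 103. 119. 172. 170. 128. 138. 147. 132. 132. 134. 128. 122. 121.
 120. 121. 121. 121. 122. 129. 135. 137. 131. 108. 103. 123. 133. 131.
 130. 131.]
```

```bash
python3 -c "
from station import job,state
print(state()['t'],job.hand_in())"
```

```text
the job is handed in; nothing more can be done
10.85 None
```

I lifted the index pin, swung the arm 18° to the jig's left (+y, the side the farthest tube lies on), lowered the pin into the next hole and let go. I handed the job in at about 10.9 s; no verdict was reported.

**Method:** The moves can't tilt the tool, so I couldn't hook the ring from below. Instead I put one finger through the ring and pinched its top bar with 15 N between the two fingers. The pin rose about 15 mm with a pull of 10.5 N.

**First grip missed:** The visible fingertips sat about 20 mm higher than the reported tool position, so the jaws first closed above the bar. I reopened them, went 20 mm lower, and the second grip held.

**Last checks:**
- **Arm angle:** with the pin still up, the gripped point stood at −13.3°, against −13.5° measured for the hole. The middle hole is uncovered in the picture.
- **Lowering:** the gripper came back to its original height with no upward push, which fits a pin that dropped into the hole.
- **Pin home:** the last picture shows the ring within about 3 px (roughly 2 mm) of its home height. A pin riding on the plate would show about 20 px. That 2 mm is close to the measuring error and to the 3 mm limit, so this check is not exact.
- **Gripper:** it was clear of the ring, about 120 mm above it, with no contact force.
- **Loose items:** I didn't measure the tube, square, jar and wrench again at the end. Nothing in the moves or forces suggested they were touched.

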